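# Half open the air valve, then hold a washed socket at the nozzle in tongs

### The arm

A 7-joint arm with a two-finger parallel gripper is mounted at the origin on the work surface. World frame = base frame: x ahead of the robot, y to its left, z up, the work surface at z = 0. Lengths are in mm, angles in rad, forces in N, time in s.
With the tool pointing down it reaches from about 400 to 875 mm from the base axis. Payload 4.4 kg.
Tool frame: the origin (TCP) lies at the very end of the fingers, on their centre line; the grasp point (between the pads) lies 19 mm behind it; z points along the fingers, x is the direction in which the jaws open and shut, and the axes are right-handed (so a half turn about z gives the same grasp; the last joint's range is limited). The gripper opens to 85 mm and grips with 20 to 120 N. Pads are 22 mm wide; open, the fingers measure 114 mm over their backs; the gripper's body (76 mm by 85 mm) begins 54 mm behind the grasp point. The pads swing forward as they close: fully open they stand 13 mm farther back than shut.
Start: joints at [-1.23, 0.628, 0.038, 1.517, -0.027, 0.996, -0.02], TCP at [257.165, 596.979, 231.313] pointing down, gripper open.
Joint ranges: [-3.06, 3.06], [-0.37, 2.12], [-1.25, 1.32], [0.18, 2.47], [-1.1, 4.24], [0.23, 1.98], [-2.94, 2.94]. Speed limits (rad/s): [2.57, 2.57, 3.14, 3.14, 3.14, 3.14, 3.14].

### API

Orientations are given as [roll, pitch, yaw] about the fixed x, y, z axes, in that order (R = Rz(yaw) Ry(pitch) Rx(roll)).
In Python, from cell import ctrl, get_image, job, models gives the robot as it stands.
- The arm moves only by the tool move_arm, never from a script. Its argument "moves" is a list that holds one entry, the list of rows, each a list of 6 numbers: the shift along the tool's x, y, z in m, then the turn, a rotation vector about the tool's x, y, z in rad. A call has 1 to 20 rows; each row is the pose to reach, as a shift and turn from the pose commanded when the call began, along the tool's axes at that moment; what a row does not reach only later rows make up. A row lasts 1/8 s, in which the tool goes at most 62.5 mm and 10.7 degrees, less where a joint would pass 70% of its speed; a pose out of reach is approached as far as the arm can. A call with a gripper value outside its range is refused whole. "jaw" is the opening, from 0 (shut) to 1 (fully open), set as the call begins (left out, the last holds). The fingers move at their own pace and stop on an object; the grip force is fixed at half the most. Time passes only in rows, so rows that repeat a pose let the fingers close. It gives the time, the measured TCP pose, the force and the opening at its end, in the units of the state.
- ctrl.read_state(): the state, without advancing time (a new reading comes with each control period).
- get_image(name): name is "scene" or "side" or "wrist"; returns a dict with "color" (400x640x3 uint8, blue, green, red), "fov_y" (degrees; the focal length in pixels is half the picture's height over the tangent of half this angle, whatever the lens; pixels are square), "cx", "cy" (the principal point, pixels), "origin" and "orientation" of the camera in the world; the wrist camera has in their place "hand_eye" (4x4, takes a point from camera to tool coordinates, whose origin is the TCP and whose axes are the tool frame's). Camera axes: x right, y up, looking along -z (the intrinsics and any distortion apply to the point x, -y, -z); pixel columns grow to the right and rows downward; lengths in mm; the calibration is good to about 2 mm. A picture is of the moment at which its call begins: read the wrist's pose just before it. There is no depth.
- job.finish_job(): hands the job in, once; it reports no verdict.
Trained networks look in the newest picture that a camera, given by its name, has taken for a name from the list of things; names that differ only in an ending like _2 or _b are one class to them, and where a whole thing is asked for, a point or a joint stands for the part that bears it (a point fixed in the world has none). Each returns a list of dicts, best first, with "score" (0 to 1); they miss things now and then, are a little off and sometimes report something else, mostly with a low value. They report only what shows in the picture. A call takes as long as a camera call. They do not tell look-alikes from the thing itself.
- models.cut_out(camera, thing): "pixels" (400x640 bool, what is visible of it) and "uv" ([column, row] in pixels, amid what is visible of it).
- models.place_of(camera, thing): "uv" ([column, row] in pixels: a listed point, or the origin of a listed thing).
The state is a dict: "clock": time; "qpos": joint angles; "qd": joint speeds; "tau": joint torques, N m; "eef_pos": TCP position; "tool_rot": TCP orientation; "force": force on the tool from outside, world axes, zero at the start; "torque": the same for the moment, N m; "width": finger opening in mm.
Only numpy, scipy, OpenCV 4.12 (cv2) and the standard library are available. Lean on these libraries where they do the work, as an engineer would, in place of code of your own. Each camera call takes 0.05 s, during which the arm holds its last target.

### The job

The tall steel socket in the tin has just been washed and is to be blown dry: first turn the lever of the air valve to half open (45 degrees, midway between across the pipe and along it) and let go of it. Then take the tongs off their rest, close them on the tall socket and lift it out of the tin, never touching the socket with the gripper itself. Finish while still holding it in the tongs, its middle straight in front of the nozzle's mouth, about 4 cm away, with the valve still half open, and leave the short socket, the bit and the screwdriver where they lie.

Things in the scene. Friction and masses are not known exactly. Their poses are not given: they have to be found in the camera images.
- valve (a joint): Angle of the air valve's lever, rad: 0 = shut, lever across the pipe, pointing along the station's -x (roughly to the robot); grows clockwise seen from above to 1.571 = fully open, lever along the pipe, pointing along the station's +y, away from the nozzle. Half open is 0.785. Stays where it is left (friction 0.12 N m).
- lever_grip (a point): Point to grip on the valve lever: middle of its black sleeve, 62 mm out from the turning axis. The sleeve is a level bar 60 mm long (30 to 90 mm out), 14 mm wide, 12 mm thick, 142 mm above the bench. This point's own -x axis runs outwards along the lever and turns with it.
- valve_axis (a point): Point on the vertical turning axis of the valve lever, at the lever's height, fixed to the air station (its axes are the station's). A steel pipe, 20 mm thick, runs below it along y, 100 mm above the bench.
- nozzle (a point): Centre of the mouth of the brass air nozzle at the -y end of the pipe, 100 mm above the bench, 110 mm from the valve axis. It blows straight along its own -y axis; its z axis is up.
- tongs_grip (a point): Steel tongs, at the middle of their two black grip plates, half-way up (75 mm above the bench on the rest). Own x: level, towards the jaws; z: up. They lie flat: the arms move level, in and out along y. Hinge 100 mm behind this point, jaws 100 mm ahead. The grip plates are 60 mm long (x), 20 mm high and 58 mm wide over their outsides when free.
- tongs_jaws (a point): Midway between the tongs' jaws, on the part hanging below the arms: 100 mm ahead of tongs_grip, 24 mm below it. The jaws are flat upright plates 26 mm long (x), 5 mm thick, ending 15 mm below this point, 50 mm apart when free. The arms behind them are 18 mm high and reach only 9 mm below tongs_grip.
- tall_socket_center (a point): Centre, half-way up, of the tall steel socket: an upright cylinder 22 mm in diameter and 48 mm high, mass about 80 g, standing on the lining of the tin, 9 mm above the bench. The tin is a shallow metal tray 120 x 190 mm with a rim 16 mm high. The tall and the short socket stand about 100 mm apart, in either order.
- tall_socket: The same tall socket; origin at the centre of its underside, z up.
- tongs: The same tongs; origin and axes those of tongs_grip; 120 g, balanced there. The arms are sprung, open by themselves and move alike. At 53 mm over the grip plates the jaws are 40 mm apart and the spring pushes back with 6 N; at 44 mm they close on a 22 mm thing, at 18 N; grip force beyond this squeezes the thing with about half of it.
- tin: The shallow tin, fixed, 120 (x) x 190 (y) x 16 mm high; origin under its centre.
- station: The fixed air station: grey base plate 90 x 150 mm, the pipe with a brass valve (36 mm thick) and, 75 mm to +y of the valve, a riser with a round gauge reaching 170 mm high. Origin on the bench under the valve axis, axes as for valve_axis.
- short_socket_center (a point): Centre of the short socket, 30 mm in diameter and 26 mm high, standing in the tin: a bystander.
- bit: Hexagonal screwdriver bit, 50 x 8 mm, lying in the tin near its far edge: a bystander.
- screwdriver: Stubby screwdriver 110 mm long lying on the bench beyond the tongs: a bystander.
- rest: The fixed rest of the tongs; origin on the bench under its middle, x along the tongs. Base plate 165 x 100 x 6 mm; two bars along y, 10 mm thick, top 66 mm above the bench, 68 mm behind and 66 mm ahead of the middle, carry the arms; rubber ends up to 72 mm high.
Mind the look-alikes: they are no part of the job. Of the things shaped like the tongs, the bare steel one is meant.

How it is judged (in metres and radians):
On the way, in this order (a step that is already met when the one before it is completed fails the run):
1. the valve is half open (45 degrees, within 6) and the lever has been let go (value of joint valve between 0.675 and 0.895 rad and contact force between the fingers and station below 0.3 N), for 0.2 s.
2. the gripper has taken the tongs and lifted them off the rest (contact force between the fingers and tongs above 1 N and height (world z) of tongs_grip above 0.1 m and contact force between rest and tongs below 0.1 N), for 0.2 s.
3. the tall socket is lifted in the tongs at least 20 mm off the lining (contact force between tongs and tall_socket above 1 N and height (world z) of tall_socket_center above 0.053 m and contact force between tin and tall_socket below 0.1 N), for 0.2 s.
At the end, for the whole second after the job is handed in: Gripper holds tongs, tongs hold the tall socket, still, clear of all else; its centre 20-70 mm before the nozzle, within 20 mm of its axis sideways and in height; valve at 45 degrees within 6; short socket, bit and screwdriver within 30 mm of their starts (value of joint valve between 0.675 and 0.895 rad and contact force between the fingers and tongs above 1 N and contact force between tongs and tall_socket above 1 N and contact force between tall_socket and station below 0.1 N and contact force between tall_socket and the fingers below 0.1 N and contact force between tall_socket and tin below 0.1 N and distance between tongs_jaws and tall_socket_center below 0.04 m and contact force between tongs and station below 0.3 N and contact force between tongs and tin below 0.3 N and y of tall_socket_center in the frame of nozzle between -0.07 and -0.02 m and x of tall_socket_center in the frame of nozzle between -0.02 and 0.02 m and z of tall_socket_center in the frame of nozzle between -0.02 and 0.02 m and linear speed of tall_socket below 0.03 m/s and distance of each of short_socket_center, bit, screwdriver from where it was at the start of the episode below 0.03 m); the arm keeps its last pose, push and grip.
It fails at once if the gripper touches the tall socket (contact force between any of the fingers, the arm and tall_socket above 0.5 N).
It fails at once if the short socket is shoved more than 30 mm (distance of short_socket_center from where it was at the start of the episode above 0.03 m).
It fails at once if the screwdriver bit is shoved more than 30 mm (distance of bit from where it was at the start of the episode above 0.03 m).
It fails at once if the screwdriver is shoved more than 30 mm (distance of screwdriver from where it was at the start of the episode above 0.03 m).
It also fails if it takes over 54 s, if anything falls off the work surface, if the arm or the gripper's body presses on something with over 40 N, if the wrist force passes 120 N, or if a joint passes its speed limit or range.

## Working session

There is one attempt and no reset: what is moved stays moved. The work goes in short steps, Python scripts to look and compute and a tool call to move; the robot and the scene stay as the last step left them, time stands still between calls to the robot, and variables do not carry over. Pictures are saved under pics/ and viewed, and the job is handed in when it is done.

Besides the shell and the picture viewer there is one more tool, called after ">>>" as name(argument=value, ...) on one line, values as JSON. move_arm: Moves the arm, as the interface text tells. Its arguments: {"type":"object","properties":{"moves":{"type":"array","items":{"type":"array","items":{"type":"array","items":{"type":"number"}}}},"jaw":{"type":"number"}},"required":["moves"]}

```bash
ls; mkdir -p pics; cat > h.py <<'E'
import numpy as np,cv2
from cell import ctrl,get_image,job,models
from scipy.spatial.transform import Rotation as R
def rot(o):
    o=np.array(o,float)
    if o.shape==(3,3): return o
    if o.shape==(4,): return R.from_quat(o).as_matrix()
    return R.from_euler('xyz',o).as_matrix()
def cam(name):
    s=ctrl.read_state(); im=get_image(name)
    if 'hand_eye' in im:
        T=np.eye(4);T[:3,:3]=rot(s['tool_rot']);T[:3,3]=s['eef_pos']
        C=T@np.array(im['hand_eye'])
    else:
        C=np.eye(4);C[:3,:3]=rot(im['orientation']);C[:3,3]=im['origin']
    im['C']=C; im['f']=200/np.tan(np.radians(im['fov_y'])/2)
    return im
def ray(im,uv):
    d=np.array([(uv[0]-im['cx'])/im['f'],-(uv[1]-im['cy'])/im['f'],-1])
    return im['C'][:3,3],im['C'][:3,:3]@d
def onz(im,uv,z):
    o,d=ray(im,uv);return o+d*(z-o[2])/d[2]
def proj(im,p):
    q=np.linalg.inv(im['C'])@np.append(p,1)
    return np.array([im['cx']+im['f']*q[0]/-q[2],im['cy']+im['f']*q[1]/q[2]])
def tri(a,ua,b,ub):
    o1,d1=ray(a,ua);o2,d2=ray(b,ub)
    A=np.stack([d1,-d2],1);t=np.linalg.lstsq(A,o2-o1,rcond=None)[0]
    p,q=o1+d1*t[0],o2+d2*t[1];return (p+q)/2,np.linalg.norm(p-q)
E
python3 - <<'E'
from h import *
print(ctrl.read_state())
for n in ['scene','side','wrist']:
    im=cam(n);cv2.imwrite(f'pics/{n}0.png',im['color'])
    print(n,{k:v for k,v in im.items() if k not in('color',)})
    for t in ['lever_grip','valve_axis','nozzle','tongs_grip','tongs_jaws','tall_socket_center','short_socket_center','tin','station','bit','screwdriver','rest']:
        try: print(n,t,[(np.round(r['uv']).tolist(),round(r['score'],2)) for r in models.place_of(n,t)])
        except Exception as e: print(t,e)
E
```

```text
pics
{'clock': 0.0, 'qpos': array([-1.2297832 ,  0.62931934,  0.03841704,  1.51834539, -0.0269989 ,
        0.99628486, -0.01998511]), 'qd': array([-0.00049029, -0.00110672,  0.00014946, -0.00041972, -0.00086611,
        0.00166355,  0.00089259]), 'tau': array([-2.24851469e-04, -5.63399184e+01,  1.22633860e+00, -1.93445295e+01,
        1.10831286e-02,  1.03092432e-02, -6.91281965e-07]), 'eef_pos': array([256.91486737, 596.4125181 , 230.41320955]), 'tool_rot': array([3.14158405e+00, 1.83979380e-03, 1.16401934e+00]), 'force': array([-0.378281  , -0.50184653,  0.57122827]), 'torque': array([ 0.02267256, -0.01303917,  0.02157361]), 'width': 85.15791263718849}
scene {'fov_y': 56.98734863045133, 'cx': 320.8207489273086, 'cy': 197.00746538602957, 'origin': array([1037.56833226,   33.70441329, 1014.34593118]), 'orientation': array([ 0.57882284, -0.00513572,  1.85233852]), 'C': array([[-2.77833789e-01, -8.03368117e-01,  5.26695410e-01,
         1.03756833e+03],
       [ 9.60615433e-01, -2.35278542e-01,  1.47858031e-01,
         3.37044133e+01],
       [ 5.13569977e-03,  5.47031696e-01,  8.370
[... 2538 characters left out ...]
+00,  0.00000000e+00,  0.00000000e+00,
         1.00000000e+00]]), 'C': array([[ 3.94949459e-01, -8.86173551e-01, -2.42304276e-01,
         1.97181873e+02],
       [ 9.18702513e-01,  3.80739190e-01,  1.04992203e-01,
         6.23232830e+02],
       [-7.86580200e-04, -2.64072161e-01,  9.64502605e-01,
         3.73843436e+02],
       [ 0.00000000e+00,  0.00000000e+00,  0.00000000e+00,
         1.00000000e+00]]), 'f': np.float64(350.0745431448447)}
wrist lever_grip []
wrist valve_axis []
wrist nozzle []
wrist tongs_grip [([1.0, 340.0], 0.64)]
wrist tongs_jaws []
wrist tall_socket_center []
wrist short_socket_center []
wrist tin []
wrist station []
wrist bit []
wrist screwdriver []
wrist rest []
```

View pics/scene0.png

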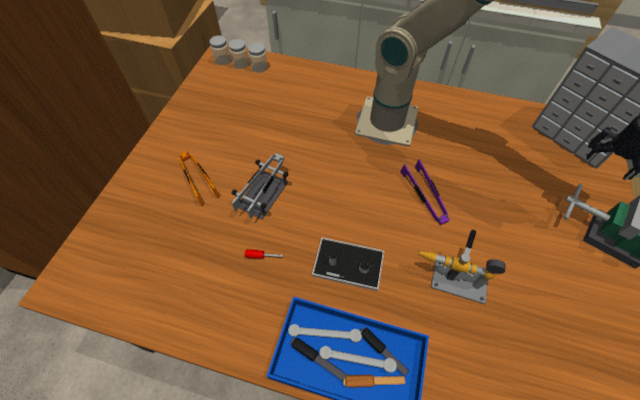

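View pics/side0.png

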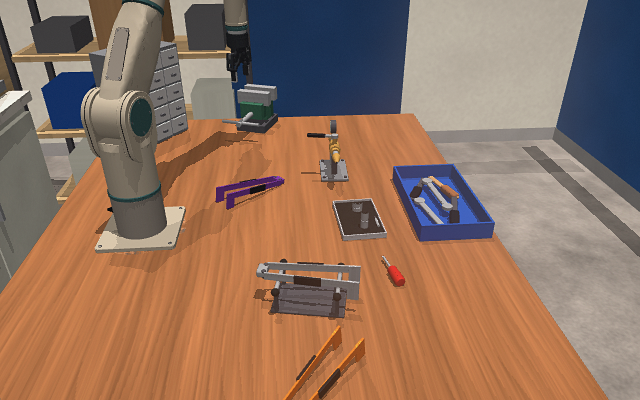

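The scene view shows three tong-like things: purple (425,190), orange (197,175) and bare steel on the rest (262,185). The steel one is the one I want. The sockets in the tin are at about (333,258) and (364,267). I'll check close crops next.

```bash
python3 - <<'E'
import cv2,numpy as np
a=cv2.imread('pics/scene0.png');b=cv2.imread('pics/side0.png')
def c(i,x,y,w,h,s): return cv2.resize(i[y:y+h,x:x+w],(w*s,h*s),interpolation=cv2.INTER_CUBIC)
cv2.imwrite('pics/c1.png',np.vstack([c(a,300,220,200,90,4)[:, :800],np.hstack([c(b,325,190,65,55,4),np.zeros((220,280,3),np.uint8),c(b,300,115,65,55,4)])]))
cv2.imwrite('pics/c2.png',np.hstack([c(a,222,145,80,90,5),c(b,250,252,120,70,3)[:450] if 0 else cv2.copyMakeBorder(c(b,250,252,120,70,3),0,240,0,0,0)]))
E
```

```text
(no output)
```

View pics/c1.png

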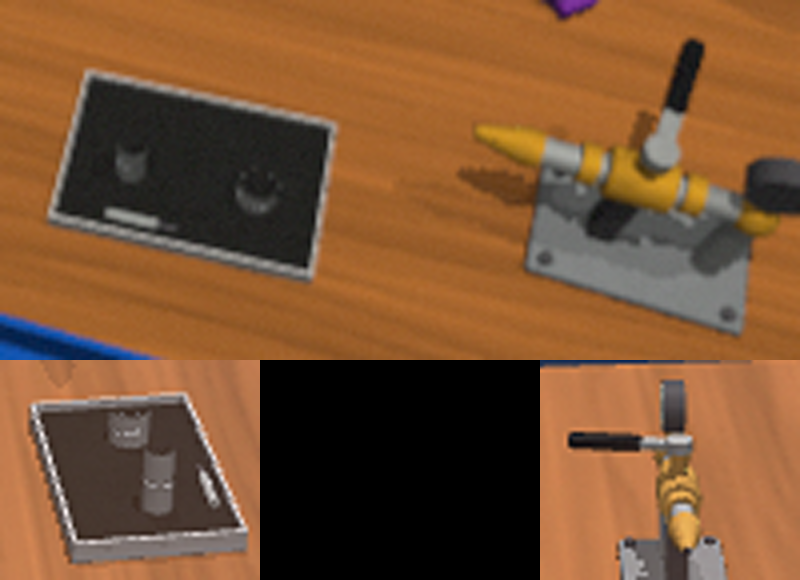

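View pics/c2.png

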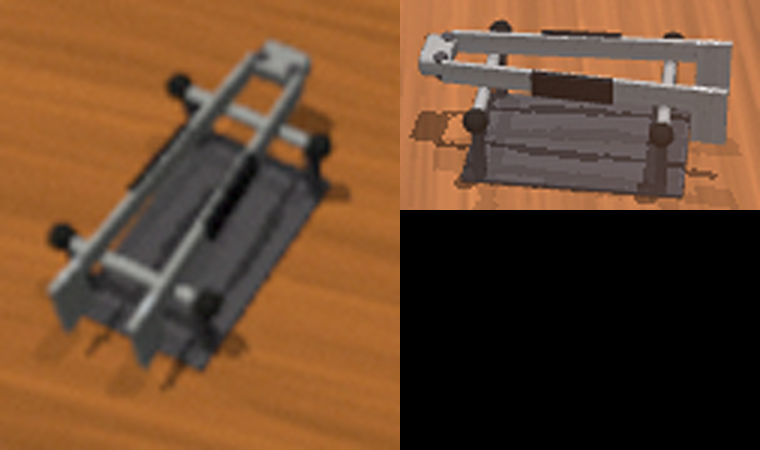

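```bash
python3 - <<'E'
from h import *
a=cam('scene');b=cam('side')
print('hub',onz(a,(465,256.5),146),onz(b,(334,135.5),146),tri(a,(465,256.5),b,(334,136)))
print('levend',onz(a,(473,231.5),142),onz(b,(307.5,135),142))
print('nozzle',onz(a,(419.5,253),100),onz(b,(336,161),100))
print('tin corners',[onz(a,(300+x/4,220+y/4),16).round(0)[:2] for x,y in [(88,72),(335,124),(312,278),(52,217)]])
print('tall top',onz(a,(300+130/4,220+147/4),57),onz(b,(325+159/4,190+(455-360)/4),57))
print('short top',onz(a,(300+258/4,220+178/4),35),onz(b,(325+129/4,190+(415-360)/4),35))
# tongs: hinge top, jaws tips top ends
f=lambda x,y:(222+x/5,145+y/5)
g=lambda x,y:(250+x/3,252+y/3)
print('hinge', onz(a,f(285,55),84),onz(b,g(440,45),84))
print('jaw ends L/R',onz(a,f(55,285),84),onz(a,f(135,325),84))
print('side jaw far/near',onz(b,g(730,42),84),onz(b,g(727,90),84))
print('plates',onz(a,f(232,200),85),onz(a,f(150,170),85))
E
```

```text
hub [562.02772075 283.87121629 146.        ] [563.68150022 275.47812095 146.        ] (array([562.64255418, 283.80032475, 142.33722407]), np.float64(4.8568711534550575))
levend [480.17096373 300.39840196 142.        ] [480.01343161 295.99873716 142.        ]
nozzle [560.8976007  178.16290663 100.        ] [560.66407218 183.61743278 100.        ]
tin corners [array([550., -98.]), array([540.,  89.]), array([660.,  96.]), array([668., -91.])]
tall top [618.44386393 -48.2701359   57.        ] [612.77877055 -61.88141496  57.        ]
short top [606.31379479  43.23904726  35.        ] [606.5793461   29.73087336  35.        ]
hinge [ 337.44304418 -305.32939408   84.        ] [ 639.54638082 -335.01623071   84.        ]
jaw ends L/R [ 543.00049591 -377.31044141   84.        ] [ 555.55898518 -320.91590418   84.        ]
side jaw far/near [ 856.18879009 -349.54464975   84.        ] [ 832.91467695 -403.60049217   84.        ]
plates [ 455.76566155 -297.45504923   85.        ] [ 448.72163108 -354.36423994   85.        ]
```

```bash
cat >> h.py <<'E'
import json,os
def cmd():
    return json.load(open('cmd.json')) if os.path.exists('cmd.json') else dict(p=[257.165,596.979,231.313],R=R.from_euler('xyz',[np.pi,0,1.164]).as_matrix().tolist())
def commit(row):
    c=cmd();R0=np.array(c['R']);p=np.array(c['p'])+R0@np.array(row[:3])*1000
    json.dump(dict(p=p.tolist(),R=(R0@R.from_rotvec(row[3:]).as_matrix()).tolist()),open('cmd.json','w'))
    s=ctrl.read_state();print('cmd',p.round(1),'meas',s['eef_pos'].round(1),s['tool_rot'].round(3),'F',s['force'].round(1),'w',round(s['width'],1),'t',round(s['clock'],2))
def to(p,yaw,spin=None):
    "row from the commanded pose to world p, tool down with tool-x at yaw (rad)"
    c=cmd();R0=np.array(c['R']);Rt=R.from_euler('xyz',[np.pi,0,yaw]).as_matrix()
    d=R0.T@(np.array(p)-c['p'])/1000; rv=R.from_matrix(R0.T@Rt).as_rotvec()
    print('row',d.round(4).tolist()+rv.round(4).tolist())
E
python3 - <<'E'
from h import *
to([400,480,320],np.radians(75))
to([480,265,270],np.radians(80))
E
```

```text
row [-0.0509, 0.1775, -0.0887, 0.0, 0.0, -0.145]
row [-0.2167, 0.336, -0.0387, 0.0, 0.0, -0.2323]
```

>>> move_arm(moves=[[[-0.03,0.06,-0.06,0,0,-0.05],[-0.051,0.12,-0.08,0,0,-0.1],[-0.051,0.178,-0.089,0,0,-0.145],[-0.1,0.22,-0.08,0,0,-0.18],[-0.14,0.26,-0.06,0,0,-0.2],[-0.18,0.3,-0.05,0,0,-0.232],[-0.217,0.336,-0.039,0,0,-0.232],[-0.217,0.336,-0.039,0,0,-0.232],[-0.217,0.336,-0.039,0,0,-0.232],[-0.217,0.336,-0.039,0,0,-0.232],[-0.217,0.336,-0.039,0,0,-0.232]]], jaw=0.45)

```text
clock: 3.42
eef_pos: [479.3, 266.4, 270.5]
tool_rot: [3.142, -0.001, 1.399]
force: [-0.6, -0.4, -0.0]
width: 38.4
```

```bash
python3 - <<'E'
from h import *
commit([-0.217,0.336,-0.039,0,0,-0.232])
im=cam('wrist');cv2.imwrite('pics/w1.png',im['color']);np.save('w1.npy',im['C'])
for t in ['lever_grip','valve_axis','nozzle','tall_socket_center','short_socket_center','tin','station']:
    print(t,[(np.round(r['uv'],1).tolist(),round(r['score'],2)) for r in models.place_of('wrist',t)])
E
```

```text
cmd [479.9 264.7 270.3] meas [479.3 266.4 270.5] [ 3.142e+00 -1.000e-03  1.399e+00] F [-0.6 -0.4 -0. ] w 38.4 t 3.42
lever_grip [([358.9, 215.0], 0.9)]
valve_axis []
nozzle []
tall_socket_center [([82.2, 317.1], 0.55)]
short_socket_center [([156.9, 292.8], 0.71)]
tin [([128.9, 286.2], 0.56)]
station [([343.1, 228.0], 0.85)]
```

View pics/w1.png

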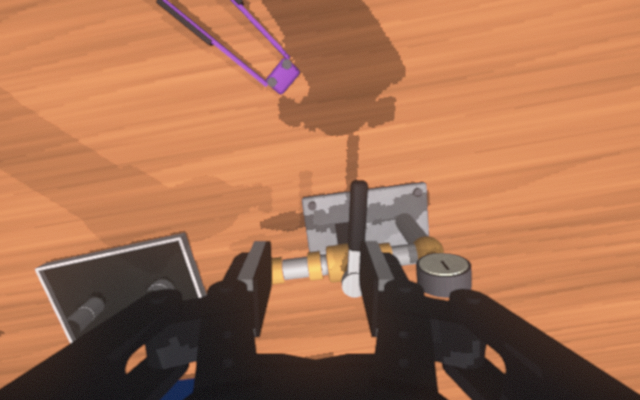

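The lever sleeve is between the open fingers, running from its tip at (359,181) to (357,247). The hub is near (353,284) and the gauge at (444,270). The pipe runs from about (275,268) to (430,245).

```bash
python3 - <<'E'
from h import *
im=cam('wrist')
p=lambda u,z:print(u,onz(im,u,z).round(1))
print('tip/end/hub');p((359,181),146);p((358.9,215),142);p((356.5,247),148);p((353,284),148)
print('pipe');p((295,268),110);p((398,254),110);p((432,247),105)
print('base corners');p((303,198),5);p((426,184),5)
print('gauge');p((444,265),170);p((418,265),170);p((470,265),170)
i=cv2.resize(im['color'][170:310,240:480],None,fx=3.3,fy=3.3,interpolation=cv2.INTER_CUBIC);cv2.imwrite('pics/w1c.png',i)
E
```

```text
tip/end/hub
(359, 181) [479.1 299.6 146. ]
(358.9, 215) [508.  295.9 142. ]
(356.5, 247) [532.8 289.6 148. ]
(353, 284) [565.4 282.  148. ]
pipe
(295, 268) [560.8 231.1 110. ]
(398, 254) [563.3 328.9 110. ]
(432, 247) [564.2 362.3 105. ]
base corners
(303, 198) [521.9 242.3   5. ]
(426, 184) [530.2 390.1   5. ]
gauge
(444, 265) [549.  351.8 170. ]
(418, 265) [545.6 332.4 170. ]
(470, 265) [552.4 371.2 170. ]
```

View pics/w1c.png

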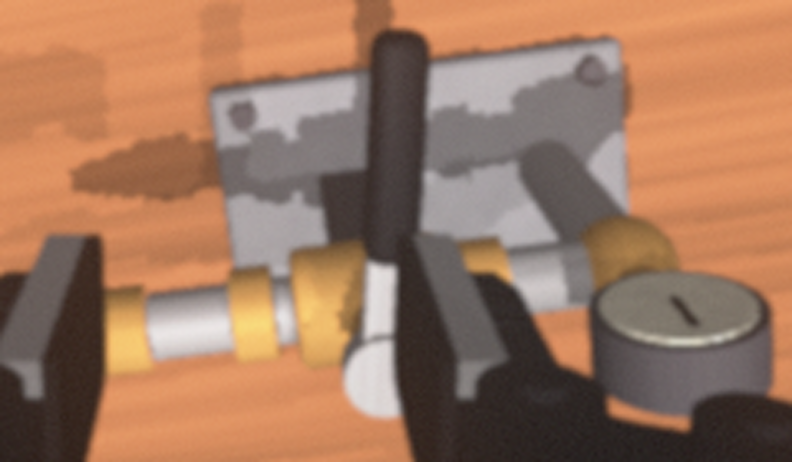

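```bash
python3 - <<'E'
from h import *
im=cam('wrist')
q=lambda x,y:(240+x/3.3,170+y/3.3)
def ang(a,b,z):
    A,B=onz(im,a,z),onz(im,b,z);d=B-A;print(A.round(1),B.round(1),np.degrees(np.arctan2(d[1],d[0])))
ang(q(213,90),q(618,40),6)
ang(q(150,298),q(590,243),103)   # near top edge of pipe
ang(q(150,358),q(550,306),103)
ang(q(372,55),q(365,255),145); ang(q(428,55),q(420,240),145)
h=np.array([562.5,283.5]);
for a in (169.4,):
  g=h+64*np.array([np.cos(np.radians(a)),np.sin(np.radians(a))]);print(g)
g=[499.6,295.3]
to([g[0],g[1],230],np.radians(79.4));to([g[0],g[1],124],np.radians(79.4))
E
```

```text
[521.1 244.3   6. ] [528.  391.5   6. ] 87.32055105843452
[554.6 222.4 103. ] [559.6 350.7 103. ] 87.78035133356305
[573.6 218.6 103. ] [577.3 337.2 103. ] 88.20700251975188
[483.  294.1 145. ] [533.5 284.9 145. ] -10.299841021419867
[485.3 307.2 145. ] [531.9 299.  145. ] -10.026739519165831
[499.59213765 295.27288644]
row [0.0335, 0.0141, 0.0403, -0.0, 0.0, 0.0102]
row [0.0335, 0.0141, 0.1463, -0.0, 0.0, 0.0102]
```

```bash
python3 - <<'E'
from h import *
to([502,297,230],np.radians(79.8));to([502,297,124],np.radians(79.8))
E
```

```text
row [0.0356, 0.0162, 0.0403, -0.0, 0.0, 0.0032]
row [0.0356, 0.0162, 0.1463, -0.0, 0.0, 0.0032]
```

>>> move_arm(moves=[[[0.034,0.016,0.04,0,0,0],[0.034,0.016,0.08,0,0,0],[0.034,0.016,0.12,0,0,0],[0.034,0.016,0.146,0,0,0],[0.034,0.016,0.146,0,0,0],[0.034,0.016,0.146,0,0,0]]])

```text
clock: 4.68
eef_pos: [502.3, 295.8, 125.3]
tool_rot: [3.14, -0.001, 1.396]
force: [0.4, 0.2, 0.6]
width: 38.5
```

```bash
python3 - <<'E'
from h import *
commit([0.034,0.016,0.146,0,0,0])
im=cam('wrist');cv2.imwrite('pics/w2.png',im['color'])
E
```

```text
cmd [501.6 295.4 124.3] meas [502.3 295.8 125.3] [ 3.140e+00 -1.000e-03  1.396e+00] F [0.4 0.2 0.6] w 38.5 t 4.67
```

View pics/w2.png

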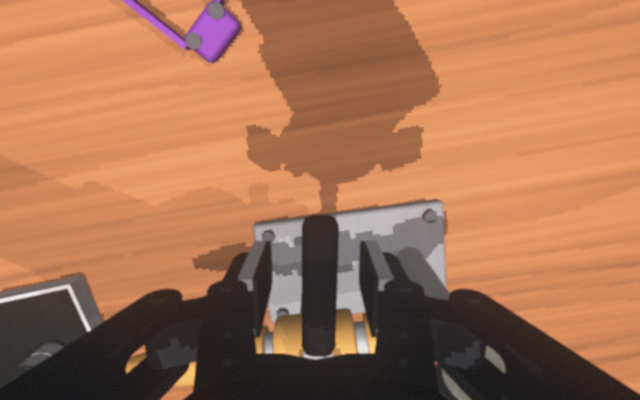

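The sleeve (320,285) is centred between the pads at (258,285) and (378,285). Closing the fingers.

>>> move_arm(moves=[[[0,0,0,0,0,0],[0,0,0,0,0,0],[0,0,0,0,0,0],[0,0,0,0,0,0],[0,0,0,0,0,0],[0,0,0,0,0,0]]], jaw=0.05)

```text
clock: 5.48
eef_pos: [502.2, 296.2, 125.6]
tool_rot: [3.14, -0.002, 1.396]
force: [-0.2, 0.5, 7.1]
width: 12.5
```

```bash
python3 - <<'E'
from h import *
s=ctrl.read_state();print(s['force'],s['torque'],s['width'])
c=cmd();p0=np.array(c['p']);R0=np.array(c['R']);h=np.array([564,285.5,p0[2]])
for a in np.array([-6,-12,-18,-24,-30,-36,-37.5]):
    Q=R.from_euler('z',a,degrees=True).as_matrix()
    d=R0.T@(h+Q@(p0-h)-p0)/1000;rv=R.from_matrix(R0.T@Q@R0).as_rotvec()
    print(d.round(4),rv.round(4))
E
```

```text
[-0.19552534  0.51562032  7.14911694] [0.07485505 0.13115574 0.07045933] 12.490170550390907
[ 0.0066  0.0002 -0.    ] [ 0.     -0.      0.1047]
[ 0.0132  0.0012 -0.    ] [ 0.     -0.      0.2094]
[ 0.0196  0.0028 -0.    ] [ 0.     -0.      0.3142]
[ 0.0258  0.005  -0.    ] [ 0.     -0.      0.4189]
[0.0318 0.0079 0.    ] [ 0.     -0.      0.5236]
[0.0374 0.0114 0.    ] [ 0.     -0.      0.6283]
[0.0387 0.0124 0.    ] [ 0.     -0.      0.6545]
```

>>> move_arm(moves=[[[0.0066,0.0002,0,0,0,0.105],[0.0132,0.0012,0,0,0,0.21],[0.0196,0.0028,0,0,0,0.314],[0.0258,0.005,0,0,0,0.419],[0.0318,0.0079,0,0,0,0.524],[0.0374,0.0114,0,0,0,0.628],[0.0385,0.0122,0,0,0,0.65],[0.0385,0.0122,0,0,0,0.65],[0.0385,0.0122,0,0,0,0.65]]])

```text
clock: 6.6
eef_pos: [521.8, 332.5, 125.7]
tool_rot: [3.141, -0.004, 0.747]
force: [1.3, 1.0, 5.6]
width: 12.9
```

```bash
python3 - <<'E'
from h import *
commit([0.0385,0.0122,0,0,0,0.65])
im=cam('wrist');cv2.imwrite('pics/w3.png',im['color'])
E
```

```text
cmd [520.3 331.2 124.3] meas [521.8 332.5 125.7] [ 3.141 -0.004  0.747] F [1.3 1.  5.6] w 12.9 t 6.6
```

View pics/w3.png

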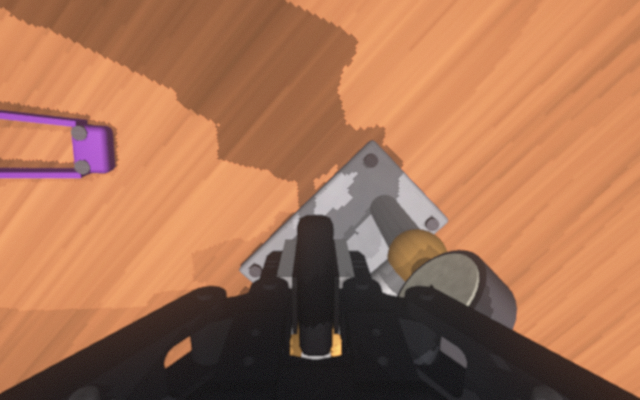

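The lever has turned and sits between the pads, with the gauge at (450,290) just right of the right knuckle. I'll open only slightly, then lift.

>>> move_arm(moves=[[[0,0,0,0,0,0],[0,0,0,0,0,0],[0,0,0,0,0,0],[0,0,0,0,0,0]]], jaw=0.27)

```text
clock: 7.15
eef_pos: [520.1, 331.0, 124.1]
tool_rot: [-3.142, 0.001, 0.746]
force: [-0.2, 0.4, 0.3]
width: 23.1
```

>>> move_arm(moves=[[[0,0,-0.02,0,0,0],[0,0,-0.05,0,0,0],[0,-0.02,-0.1,0,0,0],[0,-0.05,-0.14,0,0,0],[0,-0.06,-0.17,0,0,0],[0,-0.06,-0.17,0,0,0],[0,-0.06,-0.17,0,0,0]]])

```text
clock: 8.02
eef_pos: [479.3, 374.5, 293.5]
tool_rot: [3.141, 0.001, 0.746]
force: [0.3, 0.4, -0.4]
width: 23.1
```

```bash
python3 - <<'E'
from h import *
commit([0,-.06,-.17,0,0,0])
im=cam('wrist');cv2.imwrite('pics/w4.png',im['color'])
E
```

```text
cmd [479.5 375.3 294.3] meas [479.3 374.5 293.5] [3.141e+00 1.000e-03 7.460e-01] F [ 0.3  0.4 -0.4] w 23.1 t 8.03
```

View pics/w4.png

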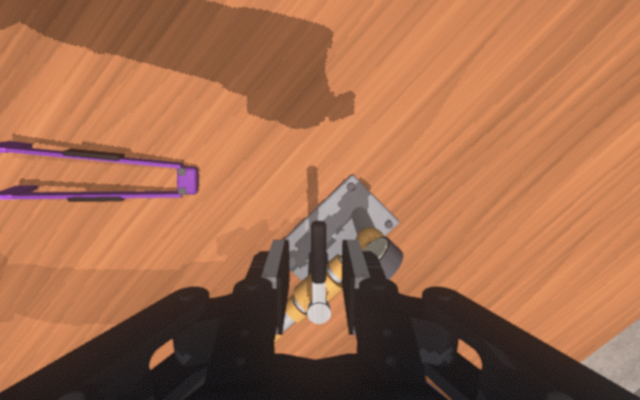

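```bash
python3 - <<'E'
import cv2
i=cv2.imread('pics/w4.png')[165:325,250:410];cv2.imwrite('pics/w4c.png',cv2.resize(i,None,fx=3.7,fy=3.7,interpolation=cv2.INTER_CUBIC))
E
```

```text
(no output)
```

View pics/w4c.png

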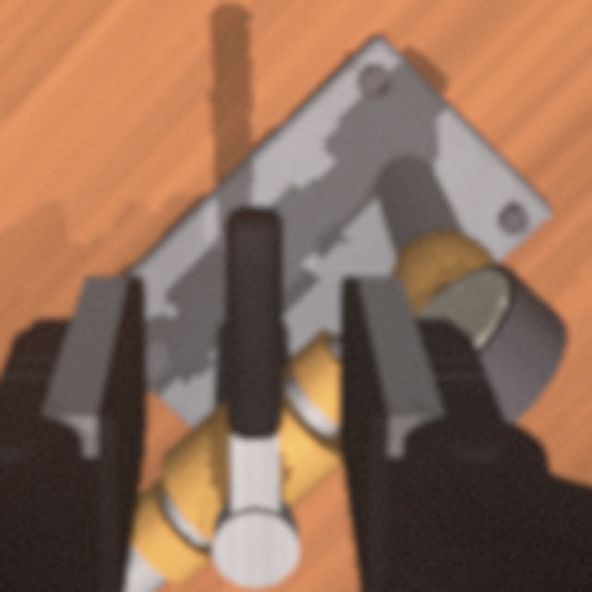

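```bash
python3 - <<'E'
from h import *
im=cam('wrist')
q=lambda x,y:(250+x/3.7,165+y/3.7)
def ang(a,b,z):
    A,B=onz(im,q(*a),z),onz(im,q(*b),z);d=B-A;print(A.round(1),B.round(1),np.degrees(np.arctan2(d[1],d[0])))
ang((135,272),(375,37),6); ang((385,37),(548,210),6)
ang((222,430),(228,220),142);ang((276,430),(280,220),142)
ang((255,545),(254,210),148)
to([450,-60,330],np.radians(-100)); to([470,-290,300],np.radians(-102))
E
```

```text
[523.7 270.5   6. ] [526.9 389.2   6. ] 88.4648722428143
[529.4 391.5   6. ] [614.4 386.1   6. ] -3.578386157571609
[540.  301.9 142. ] [503.3 344.1 142. ] 131.03660136311734
[550.  311.1 142. ] [512.5 352.5 142. ] 132.16045193138305
[565.8 286.3 148. ] [504.7 351.7 148. ] 133.04917111916183
row [-0.3171, 0.2996, -0.0357, -0.0, -0.0, 2.4913]
row [-0.4585, 0.4821, -0.0057, -0.0, -0.0, 2.5262]
```

The lever sits at about 132° in the world, and the station's half-open direction is 132.5°, so the valve is half open and released. Next, the tongs.

```bash
python3 - <<'E'
from h import *
to([490,150,320],np.radians(-20));to([480,-80,320],np.radians(-80)); to([440,-325,290],np.radians(-102))
E
```

```text
row [-0.1452, 0.1726, -0.0257, -0.0, -0.0, 1.0951]
row [-0.3087, 0.3347, -0.0257, -0.0, -0.0, 2.1423]
row [-0.5043, 0.4875, 0.0043, -0.0, -0.0, 2.5262]
```

>>> move_arm(moves=[[[-0.035,0.043,-0.01,0,0,0.18],[-0.07,0.085,-0.02,0,0,0.36],[-0.105,0.125,-0.025,0,0,0.54],[-0.135,0.16,-0.025,0,0,0.72],[-0.165,0.19,-0.025,0,0,0.9],[-0.2,0.225,-0.025,0,0,1.08],[-0.23,0.255,-0.025,0,0,1.26],[-0.26,0.285,-0.025,0,0,1.44],[-0.285,0.31,-0.025,0,0,1.62],[-0.31,0.335,-0.025,0,0,1.8],[-0.35,0.37,-0.025,0,0,1.98],[-0.39,0.4,-0.02,0,0,2.16],[-0.43,0.43,-0.01,0,0,2.34],[-0.47,0.46,0,0,0,2.52],[-0.504,0.487,0.004,0,0,2.526],[-0.504,0.487,0.004,0,0,2.526],[-0.504,0.487,0.004,0,0,2.526],[-0.504,0.487,0.004,0,0,2.526],[-0.504,0.487,0.004,0,0,2.526]]], jaw=1)

```text
clock: 10.5
eef_pos: [440.5, -323.3, 290.3]
tool_rot: [-3.142, 0.001, -1.778]
force: [0.4, -0.1, 0.3]
width: 85.7
```

```bash
python3 - <<'E'
from h import *
commit([-.504,.487,.004,0,0,2.526])
im=cam('wrist');cv2.imwrite('pics/w5.png',im['color'])
for t in ['tongs_grip','tongs_jaws','rest','screwdriver']:
    print(t,[(np.round(r['uv'],1).tolist(),round(r['score'],2)) for r in models.place_of('wrist',t)])
E
```

```text
cmd [ 439.9 -324.4  290.3] meas [ 440.5 -323.3  290.3] [-3.142e+00  1.000e-03 -1.778e+00] F [ 0.4 -0.1  0.3] w 85.7 t 10.5
tongs_grip []
tongs_jaws []
rest [([320.4, 155.1], 0.58)]
screwdriver []
```

View pics/w5.png

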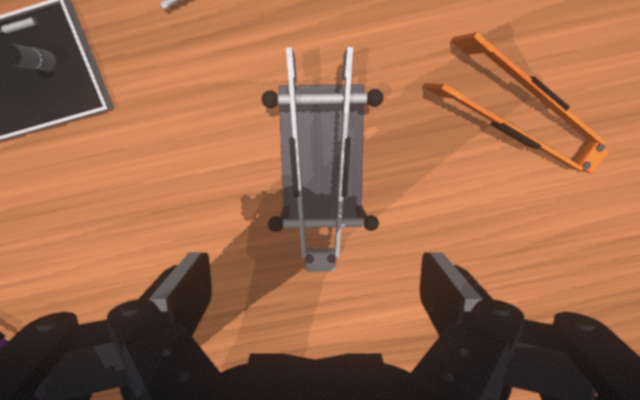

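The steel tongs lie on the rest, with the hinge at (320,259), jaw ends at (291,48) and (349,48), and black plates at (295,167) and (346,167). The orange look-alike is at right.

```bash
python3 - <<'E'
from h import *
im=cam('wrist')
p=lambda u,z:onz(im,u,z).round(1)[:2]
print('posts',p((270,99),68),p((375,98),68),p((276,224),68),p((371,223),68))
print('hinge',p((320,259),84),'jaws',p((291,48),84),p((349,48),84))
J=(p((291,48),84)+p((349,48),84))/2;H=p((320,271),84);d=J-H
print(np.linalg.norm(d),np.degrees(np.arctan2(d[1],d[0])),'mid', (p((270,99),68)+p((375,98),68)+p((276,224),68)+p((371,223),68))/4)
i=im['color'][30:290,240:400];cv2.imwrite('pics/w5c.png',cv2.resize(i,None,fx=2.3,fy=2.3,interpolation=cv2.INTER_CUBIC))
E
```

```text
posts [ 519.7 -294.8] [ 498.9 -398. ] [ 389.5 -269.5] [ 369.1 -372.2]
hinge [ 345.8 -309.8] jaws [ 559.2 -326.6] [ 548.1 -379. ]
226.54852129290106 -11.689369175439197 mid [ 444.3   -333.625]
```

View pics/w5c.png

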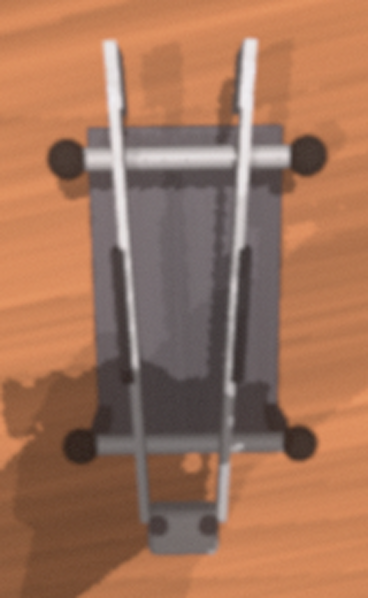

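```bash
python3 - <<'E'
from h import *
im=cam('wrist')
q=lambda x,y:(240+x/2.3,30+y/2.3)
for z in (75,85): print('plate',onz(im,q(181,315),z).round(1),onz(im,q(181,247),z).round(1),onz(im,q(181,383),z).round(1))
g=[443.5,-331.5]
a=np.radians(-101.7)
to(g+[150],a);to(g+[57],a)
E
```

```text
plate [ 443.3 -328.9   75. ] [ 472.9 -335.    75. ] [ 412.3 -322.4   75. ]
plate [ 445.  -329.1   85. ] [ 473.8 -335.1   85. ] [ 414.9 -322.8   85. ]
row [0.0062, -0.005, 0.1403, -0.0, -0.0, -0.005]
row [0.0062, -0.005, 0.2333, -0.0, -0.0, -0.005]
```

>>> move_arm(moves=[[[0.005,-0.005,0.05,0,0,0],[0.005,-0.006,0.1,0,0,0],[0.005,-0.006,0.14,0,0,0],[0.005,-0.006,0.18,0,0,0],[0.005,-0.006,0.215,0,0,0],[0.005,-0.006,0.237,0,0,0],[0.005,-0.006,0.237,0,0,0],[0.005,-0.006,0.237,0,0,0]]])

```text
clock: 11.85
eef_pos: [445.1, -331.2, 54.1]
tool_rot: [-3.141, -0.001, -1.78]
force: [-0.1, -0.2, 0.3]
width: 85.5
```

```bash
python3 - <<'E'
from h import *
commit([.005,-.006,.237,0,0,0])
im=cam('wrist');cv2.imwrite('pics/w6.png',im['color'])
E
```

```text
cmd [ 444.8 -330.6   53.3] meas [ 445.1 -331.2   54.1] [-3.141e+00 -1.000e-03 -1.780e+00] F [-0.1 -0.2  0.3] w 85.5 t 11.85
```

View pics/w6.png

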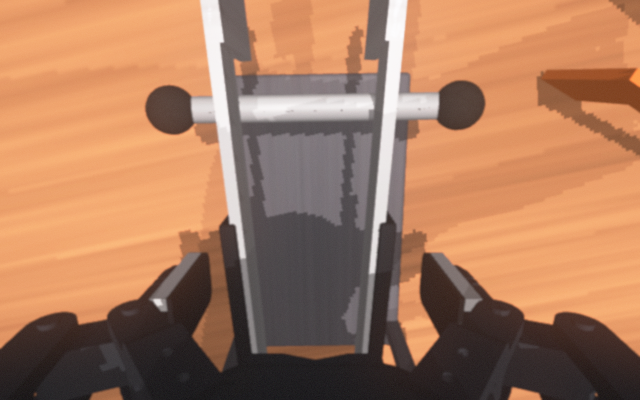

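>>> move_arm(moves=[[[-0.003,0,0,0,0,0],[-0.003,0,0,0,0,0],[-0.003,0,0,0,0,0],[-0.003,0,0,0,0,0],[-0.003,0,0,0,0,0]]], jaw=0.6)

```text
clock: 12.52
eef_pos: [446.1, -328.2, 54.6]
tool_rot: [-3.139, -0.001, -1.78]
force: [-0.1, 0.5, 6.5]
width: 51.3
```

```bash
python3 - <<'E'
from h import *
commit([-.003,0,0,0,0,0])
im=cam('wrist');cv2.imwrite('pics/w7.png',im['color'])
E
```

```text
cmd [ 445.4 -327.6   53.3] meas [ 446.1 -328.2   54.6] [-3.139e+00 -1.000e-03 -1.780e+00] F [-0.1  0.5  6.5] w 51.3 t 12.53
```

View pics/w7.png

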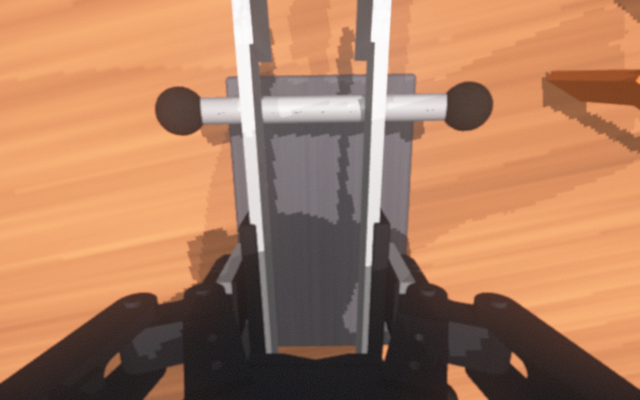

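>>> move_arm(moves=[[[0,0,-0.015,0,0,0],[0,0,-0.04,0,0,0],[0,0,-0.07,0,0,0],[0,0,-0.1,0,0,0],[0,0,-0.1,0,0,0],[0,0,-0.1,0,0,0],[0,0,-0.1,0,0,0]]])

```text
clock: 13.45
eef_pos: [444.8, -326.9, 152.3]
tool_rot: [3.14, 0.001, -1.78]
force: [-0.2, 0.3, -1.3]
width: 51.2
```

```bash
python3 - <<'E'
from h import *
commit([0,0,-.1,0,0,0])
im=cam('wrist');cv2.imwrite('pics/w8.png',im['color'])
im=cam('side');cv2.imwrite('pics/s8.png',cv2.resize(im['color'][120:360,180:480],None,fx=2.5,fy=2.5))
to([505,-53,155],np.radians(-90))
E
```

```text
cmd [ 445.4 -327.6  153.3] meas [ 444.8 -326.9  152.3] [ 3.14e+00  1.00e-03 -1.78e+00] F [-0.2  0.3 -1.3] w 51.2 t 13.45
row [-0.281, -0.0013, -0.0017, -0.0, -0.0, -0.2092]
```

View pics/w8.png

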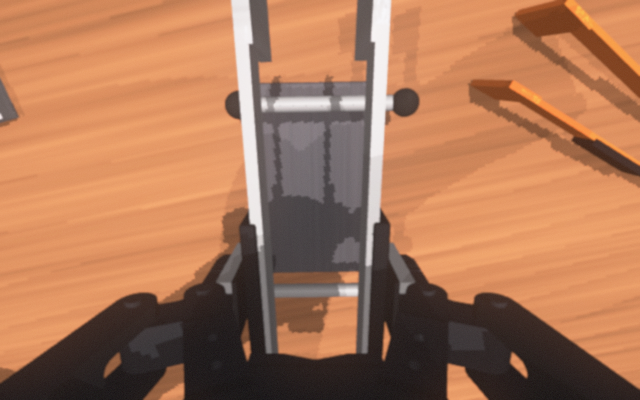

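View pics/s8.png

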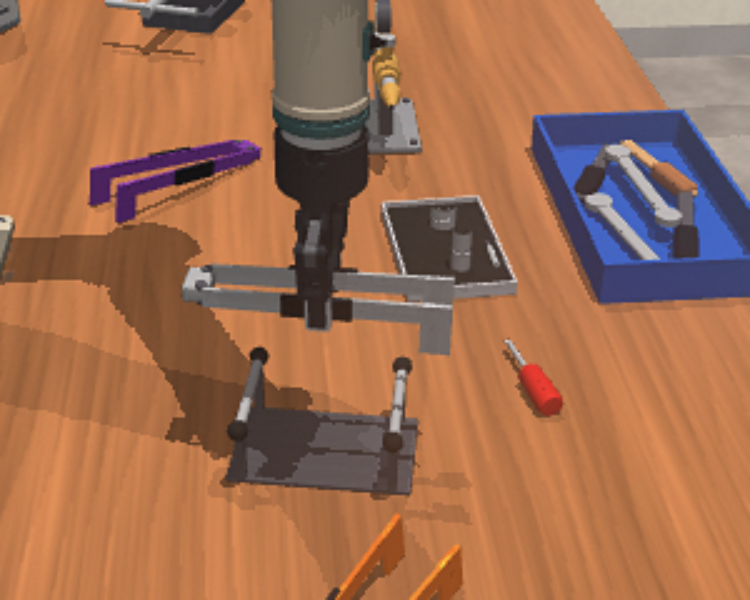

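The tongs are held level and clear of the rest. Moving to hover by the tin.

>>> move_arm(moves=[[[-0.02,0,0,0,0,-0.02],[-0.05,0,0,0,0,-0.04],[-0.085,0,-0.002,0,0,-0.07],[-0.12,0,-0.002,0,0,-0.1],[-0.155,0,-0.002,0,0,-0.13],[-0.19,-0.001,-0.002,0,0,-0.16],[-0.225,-0.001,-0.002,0,0,-0.19],[-0.255,-0.001,-0.002,0,0,-0.209],[-0.275,-0.001,-0.002,0,0,-0.209],[-0.281,-0.001,-0.002,0,0,-0.209],[-0.281,-0.001,-0.002,0,0,-0.209],[-0.281,-0.001,-0.002,0,0,-0.209]]])

```text
clock: 15.05
eef_pos: [504.4, -53.9, 155.4]
tool_rot: [-3.142, -0.001, -1.572]
force: [0.8, -0.0, -0.7]
width: 50.9
```

```bash
python3 - <<'E'
from h import *
commit([-.281,-.001,-.002,0,0,-.209])
im=cam('wrist');cv2.imwrite('pics/w9.png',im['color'])
for t in ['tongs_jaws','tall_socket_center','short_socket_center','tin','bit']:
    print(t,[(np.round(r['uv'],1).tolist(),round(r['score'],2)) for r in models.place_of('wrist',t)])
E
```

```text
cmd [504.7 -53.  155.3] meas [504.4 -53.9 155.4] [-3.142e+00 -1.000e-03 -1.572e+00] F [ 0.8 -0.  -0.7] w 50.9 t 15.05
tongs_jaws []
tall_socket_center [([307.2, 39.1], 0.85)]
short_socket_center [([182.1, 49.0], 0.96)]
tin [([244.6, 56.9], 0.92)]
bit []
```

View pics/w9.png

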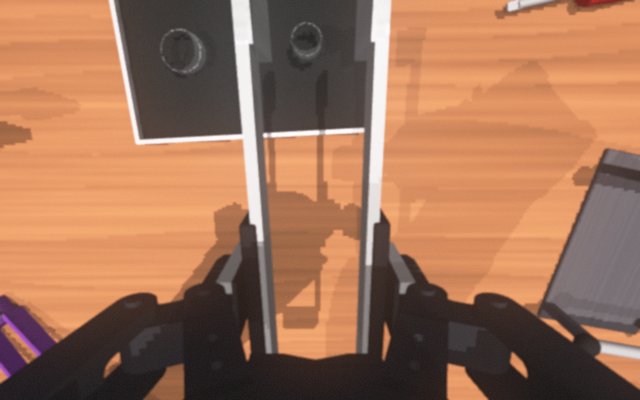

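The tall socket's rim, at about (306,38), shows between the tong arms, and the short socket is at (182,50).

```bash
python3 - <<'E'
from h import *
im=cam('wrist')
print('tall',onz(im,(306,37),57),onz(im,(307.2,39.1),33));print('short',onz(im,(183,50),35))
print('tongs mid near jaws',onz(im,(311.5,30),184),onz(im,(317,340),184))
a=cam('scene');b=cam('side')
print(onz(a,(332.3,257),57),onz(b,(364.5,214),33))
cv2.imwrite('pics/w9c.png',cv2.resize(im['color'][0:120,220:400],None,fx=4,fy=4,interpolation=cv2.INTER_CUBIC))
E
```

```text
tall [612.87996734 -48.05605751  57.        ] [615.53164878 -48.32418791  33.        ]
short [608.22004182  38.27006318  35.        ]
tongs mid near jaws [593.63417348 -52.66599262 184.        ] [485.96132334 -54.41971298 184.        ]
[619.33258531 -48.61107014  57.        ] [619.14617313 -24.74941987  33.        ]
```

View pics/w9c.png

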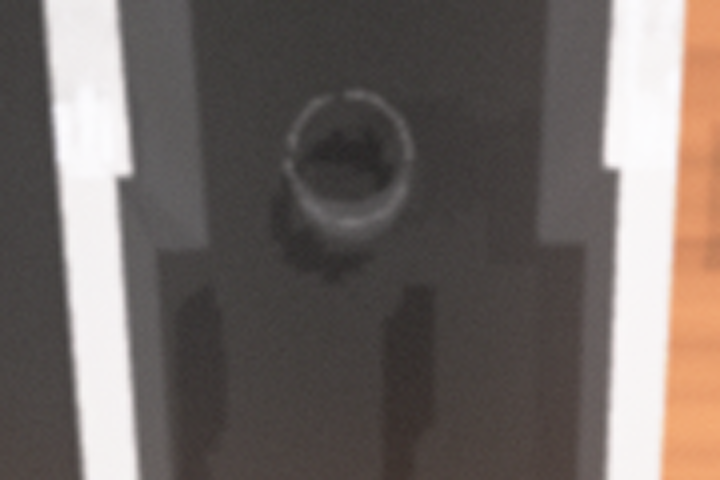

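```bash
python3 - <<'E'
from h import *
im=cam('wrist')
for z in (135,137,139):print(onz(im,(220+207/4,61),z),onz(im,(220+538/4,61),z))
print(onz(im,(307.5,39.5),57))
E
```

```text
[590.26886916 -34.53622574 135.        ] [590.28135058 -70.55548904 135.        ]
[590.05396234 -34.76709246 137.        ] [590.06629043 -70.34387477 137.        ]
[589.83905552 -34.99795917 139.        ] [589.85123029 -70.1322605  139.        ]
[611.41989163 -48.61746388  57.        ]
```

>>> move_arm(moves=[[[-0.002,-0.005,0.02,0,0,0],[-0.004,-0.0095,0.045,0,0,0],[-0.004,-0.0095,0.07,0,0,0],[-0.004,-0.0095,0.07,0,0,0],[-0.004,-0.0095,0.07,0,0,0]]])

```text
clock: 16.18
eef_pos: [514.4, -49.3, 85.3]
tool_rot: [3.142, -0.0, -1.571]
force: [0.2, -0.0, -0.5]
width: 51.2
```

```bash
python3 - <<'E'
from h import *
commit([-.004,-.0095,.07,0,0,0])
im=cam('wrist')
cv2.imwrite('pics/w10c.png',cv2.resize(im['color'][0:140,200:420],None,fx=3.5,fy=3.5,interpolation=cv2.INTER_CUBIC))
E
```

```text
cmd [514.2 -49.   85.3] meas [514.4 -49.3  85.3] [ 3.142 -0.    -1.571] F [ 0.2 -0.  -0.5] w 51.2 t 16.18
```

View pics/w10c.png

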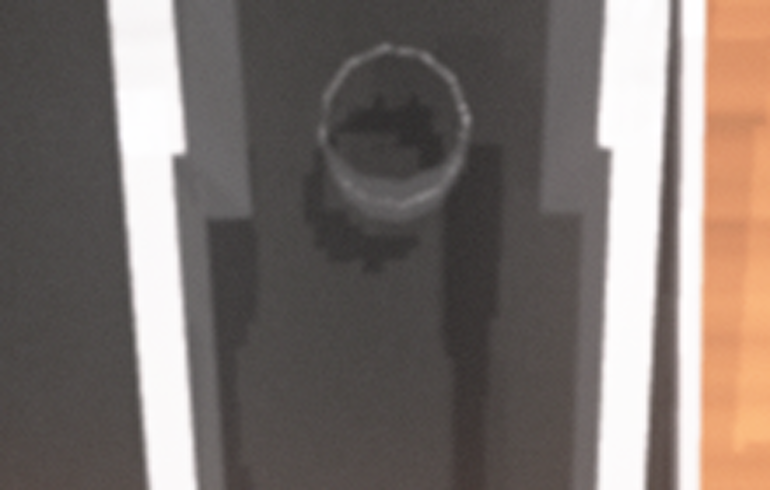

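The rim's centre (395,126) is midway between the jaws (250 and 541), so I'm descending.

>>> move_arm(moves=[[[0,0,0.015,0,0,0],[0,0,0.03,0,0,0],[0,0,0.045,0,0,0],[0,0,0.045,0,0,0],[0,0,0.045,0,0,0]]])

```text
clock: 16.85
eef_pos: [514.2, -49.2, 40.3]
tool_rot: [3.142, -0.0, -1.571]
force: [0.2, 0.7, -1.8]
width: 51.0
```

>>> move_arm(moves=[[[0,0,0,0,0,0],[0,0,0,0,0,0],[0,0,0,0,0,0],[0,0,0,0,0,0],[0,0,0,0,0,0],[0,0,0,0,0,0]]], jaw=0.35)

```text
clock: 17.6
eef_pos: [514.4, -49.1, 40.4]
tool_rot: [-3.141, -0.0, -1.571]
force: [-0.3, -0.7, -0.1]
width: 42.7
```

```bash
python3 - <<'E'
from h import *
commit([0,0,.045,0,0,0])
im=cam('wrist')
cv2.imwrite('pics/w11c.png',cv2.resize(im['color'][0:140,200:420],None,fx=3.5,fy=3.5,interpolation=cv2.INTER_CUBIC))
E
```

```text
cmd [514.2 -49.   40.3] meas [514.4 -49.1  40.4] [-3.141 -0.    -1.571] F [-0.3 -0.7 -0.1] w 42.7 t 17.6
```

View pics/w11c.png

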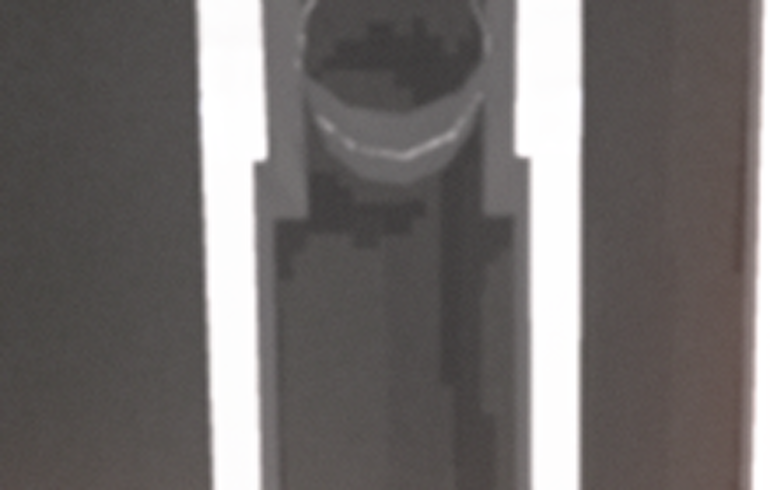

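The jaws have closed on the socket (width 42.7 mm), so I'm lifting.

>>> move_arm(moves=[[[0,0,-0.01,0,0,0],[0,0,-0.025,0,0,0],[0,0,-0.045,0,0,0],[0,0,-0.07,0,0,0],[0,0,-0.085,0,0,0],[0,0,-0.085,0,0,0],[0,0,-0.085,0,0,0],[0,0,-0.085,0,0,0]]])

```text
clock: 18.65
eef_pos: [513.6, -48.8, 124.5]
tool_rot: [3.14, 0.0, -1.571]
force: [-0.1, -0.4, -1.8]
width: 42.3
```

```bash
python3 - <<'E'
from h import *
commit([0,0,-.085,0,0,0])
im=cam('wrist');w=cv2.resize(im['color'][0:140,200:420],None,fx=2.5,fy=2.5)
b=cam('side');s=cv2.resize(b['color'][100:260,240:440],None,fx=4,fy=3.4)
cv2.imwrite('pics/w12.png',w);cv2.imwrite('pics/s12.png',cv2.resize(b['color'][100:250,240:440],None,fx=4,fy=4,interpolation=cv2.INTER_CUBIC))
print(models.place_of('side','tall_socket_center'),models.place_of('side','tongs_jaws'),models.place_of('side','nozzle'))
E
```

```text
cmd [514.2 -49.  125.3] meas [513.6 -48.8 124.5] [ 3.14   0.    -1.571] F [-0.1 -0.4 -1.8] w 42.3 t 18.65
[] [{'uv': [220.7, 200.0], 'score': 0.78}, {'uv': [366.7, 192.2], 'score': 0.73}, {'uv': [348.4, 342.9], 'score': 0.72}] [{'uv': [337.0, 159.5], 'score': 0.69}]
```

View pics/s12.png

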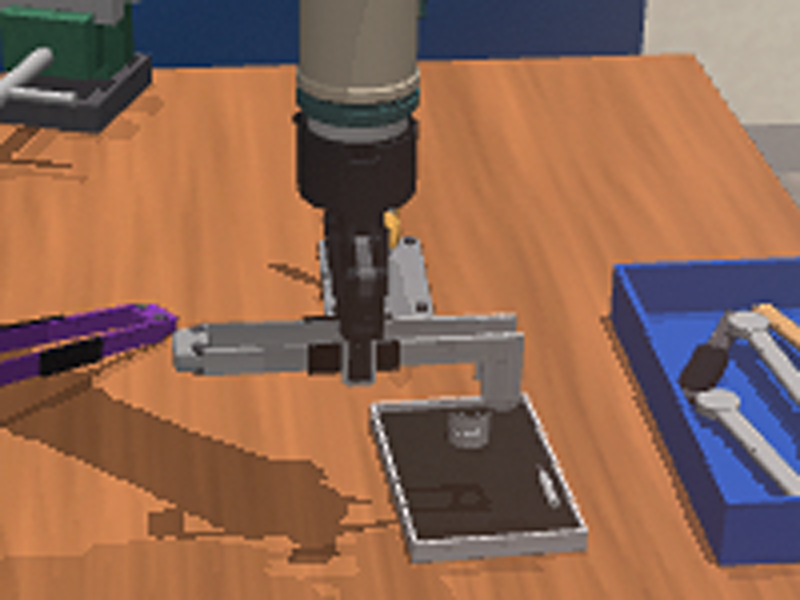

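View pics/w12.png

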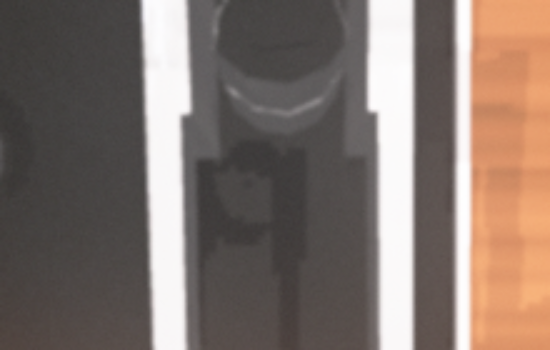

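```bash
python3 - <<'E'
from h import *
to([461,133.5,107.5],np.radians(-90))
E
```

```text
row [-0.1825, 0.0533, 0.0178, -0.0, -0.0, -0.0002]
```

>>> move_arm(moves=[[[-0.012,0.005,0,0,0,0],[-0.035,0.012,0.002,0,0,0],[-0.06,0.02,0.006,0,0,0],[-0.085,0.028,0.01,0,0,0],[-0.11,0.036,0.014,0,0,0],[-0.135,0.044,0.018,0,0,0],[-0.158,0.05,0.018,0,0,0],[-0.174,0.053,0.018,0,0,0],[-0.182,0.053,0.018,0,0,0],[-0.182,0.053,0.018,0,0,0],[-0.182,0.053,0.018,0,0,0],[-0.182,0.053,0.018,0,0,0]]])

```text
clock: 20.4
eef_pos: [461.5, 132.2, 107.4]
tool_rot: [-3.141, -0.0, -1.573]
force: [0.3, -1.4, -2.4]
width: 42.6
```

```bash
python3 - <<'E'
from h import *
commit([-.182,.053,.018,0,0,0])
for n,(x,y,w,h) in dict(scene=(360,200,160,110),side=(260,100,160,110)).items():
    im=cam(n);cv2.imwrite(f'pics/{n}13.png',cv2.resize(im['color'][y:y+h,x:x+w],None,fx=5,fy=5,interpolation=cv2.INTER_CUBIC))
    for t in ['nozzle','tall_socket_center','tongs_jaws','valve_axis','lever_grip']:
        print(n,t,[(np.round(r['uv'],1).tolist(),round(r['score'],2)) for r in models.place_of(n,t)])
im=cam('wrist');cv2.imwrite('pics/w13.png',im['color'])
E
```

```text
cmd [461.3 133.  107.3] meas [461.5 132.2 107.4] [-3.141 -0.    -1.573] F [ 0.3 -1.4 -2.4] w 42.6 t 20.4
scene nozzle [([418.5, 250.4], 0.63)]
scene tall_socket_center [([402.1, 253.1], 0.71), ([401.3, 247.3], 0.47)]
scene tongs_jaws [([401.5, 249.4], 0.79), ([408.2, 170.1], 0.67), ([207.1, 197.1], 0.61)]
scene valve_axis [([463.6, 256.4], 0.74)]
scene lever_grip [([484.4, 251.4], 0.56), ([409.5, 216.2], 0.18)]
side nozzle [([336.0, 163.4], 0.83)]
side tall_socket_center []
side tongs_jaws [([348.9, 341.8], 0.95), ([375.8, 221.1], 0.71), ([338.7, 169.6], 0.7), ([223.3, 202.0], 0.59)]
side valve_axis [([333.6, 137.5], 0.65)]
side lever_grip [([321.0, 129.3], 0.48)]
```

View pics/scene13.png

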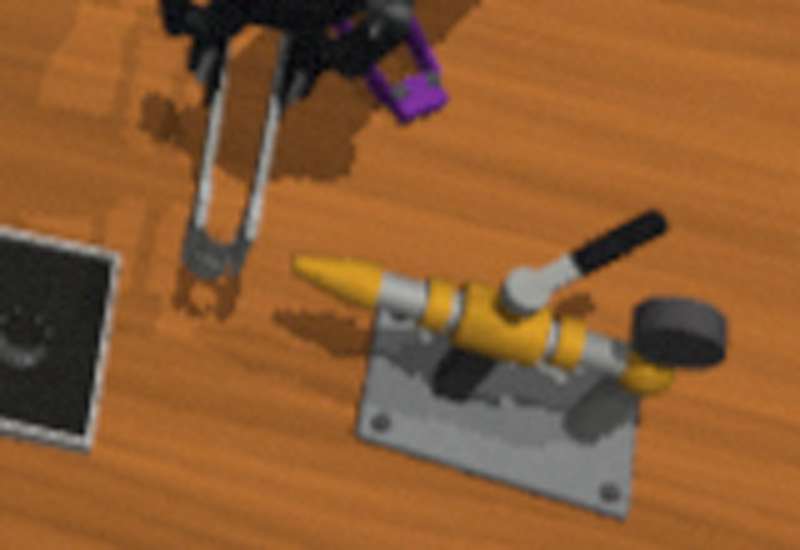

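View pics/side13.png

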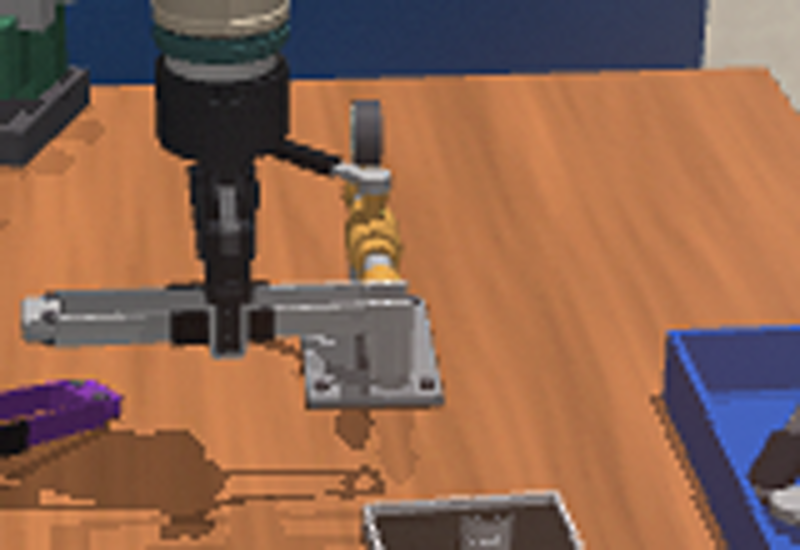

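View pics/w13.png

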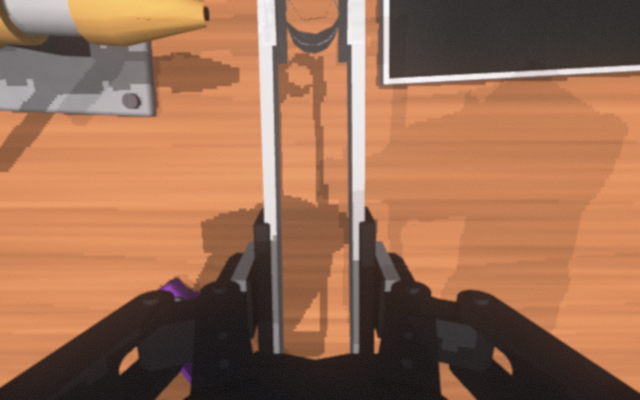

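The socket sits in the jaws at the top of the wrist view (313,15), with the nozzle mouth at (207,13). The lever is still at 45° in the scene view. Comparing positions:

```bash
python3 - <<'E'
from h import *
im=cam('wrist');n=onz(im,(207,13),100);print('nozzle wrist',n)
a=cam('scene');print('nozzle scene',onz(a,(360+298/5,200+264/5),100))
s=np.array(ctrl.read_state()['eef_pos'])+[98.6,.5,-7.4];print('socket expected',s)
# image checks of socket top rim (z = centre+24)
print('predicted px socket top scene',proj(a,s+[0,0,24]),'centre',proj(a,s), 'wrist bottom-near edge', proj(im,s+[-11,0,24]),proj(im,s+[-11,0,-24]))
y=np.radians(-2.3);Rn=R.from_euler('z',y).as_matrix()
for q in (n,np.array([561.1,176.1,100])): print('in nozzle frame',Rn.T@(s-q))
A=onz(a,(360+525/5,200+287/5),148);B=onz(a,(360+655/5,200+220/5),142);print(A,B,np.degrees(np.arctan2(*(B-A)[1::-1])))
print(ctrl.read_state()['force'])
E
```

```text
nozzle wrist [562.83030069 174.70086584 100.        ]
nozzle scene [560.23364508 178.3422199  100.        ]
socket expected [559.82925885 133.57485672  99.89540534]
predicted px socket top scene [404.88136382 244.57201611] centre [403.15119357 248.44467757] wrist bottom-near edge [312.86613378  41.88498393] [313.44937378  59.20178131]
in nozzle frame [ -1.34816372 -41.21331499  -0.10459466]
in nozzle frame [  0.4368928  -42.54188194  -0.10459466]
[565.6469639  283.47278898 148.        ] [504.64866631 347.95980366 142.        ] 133.40748463077924
[ 0.45860184  0.70547014 -2.70268624]
```

Measured in the nozzle frame, the socket is about (0, -42, 0) mm. The valve reads about 44°. I'll settle briefly, then hand in.

>>> move_arm(moves=[[[0,0,0,0,0,0],[0,0,0,0,0,0],[0,0,0,0,0,0],[0,0,0,0,0,0]]])

```text
clock: 21.65
eef_pos: [461.2, 133.1, 107.3]
tool_rot: [3.142, 0.0, -1.571]
force: [-0.1, -0.1, -3.6]
width: 42.5
```

```bash
python3 - <<'E'
from h import *
s=ctrl.read_state();print(s['eef_pos'],s['width'],s['force'],abs(s['qd']).max())
print(job.finish_job())
E
```

```text
[461.22746297 133.05393112 107.28615012] 42.540624494903916 [-0.08020129 -0.11948241 -3.61143299] 0.0014190386513970173
the job is handed in; nothing more can be done
None
```

I turned the valve lever to half open and let go of it. Then I lifted the bare-steel tongs off their rest, closed them on the tall socket and lifted it out of the tin. I handed the job in at about 22 s, still holding the socket in front of the nozzle; the system gave no verdict.

**Last checks:**
- **Valve:** the lever reads about 44–45° in the wrist and scene pictures.
- **Socket position:** its centre is about 41–43 mm in front of the nozzle's mouth and within about 2 mm of its axis sideways and in height. I worked this out from the arm pose and where I gripped it. The visible socket edge in the scene picture agrees.
- **Hold:** the tongs are gripped at 42.5 mm and the arm was still. The gripper never came near the socket in the pictures.
- **Bystanders:** the short socket, bit and screwdriver looked in place in the pictures I took, but I did not measure them again at the end.

**Disagreements:** the network's socket centre in the last scene picture was about 5 px lower than I predicted, while its second, lower-scored detection matched to about 2 px. In the last wrist picture the socket's lower edge was a few pixels off the prediction, roughly 2 mm, well inside the 20 mm tolerance.

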